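Release the latched key of the drum turntable's key row

TASK

One of the four black keys on the bench key station has been left latched down. Find it - at a light tap it sits lower and firm while the free keys give - and press it right down so that it releases, springs up and lets the flag stand upright. Push none of the other keys down so far that it latches, and leave the loose things around the station where they lie.

Things in the scene. Friction and masses are not known exactly. Their poses are not given: they have to be found in the camera images.
- station: grey cast key station with aluminium deck, fixed to the bench, 90 mm (x) by 260 mm (y) by 50 mm high. Origin on the bench under the middle of the key row; it reaches 110 mm to -y and 150 mm to +y. Four identical black keys in a row along y, 45 mm apart, caps 34 mm (x) by 26 mm (y), flat-topped; each moves straight down, 9 mm in all, and springs up. Which one is latched changes from run to run.
- key_1 (a point): middle of the top of key 1 (nearest the flag, +y end) as it stands when free, 16 mm above the deck, 66 mm above the bench; a mark fixed to the station that does not move with the key, axes as the station's. Every free key yields from about 1.5 N and takes 0.7 N more per mm (3.6 N at 3 mm).
- key_2 (a point): the same mark for key 2, second from the flag. Every free key: taps up to 5 mm deep (4 to 5 N) are harmless and it springs back, but pushed 7 mm or more below its free height it latches, and then cannot be released by pressing again.
- key_3 (a point): the same mark for key 3, third from the flag. Whichever of the four is latched: its top is 5 mm below its mark and it is firm, not yielding below about 5 N, then 0.7 N more per mm. Pressed 2 mm or more farther down (bottom stop 4 mm farther down, about 8 N) it unlatches, and springs up to full height when let go.
- key_4 (a point): the same mark for key 4, farthest from the flag (-y end)
- flag (a joint): aluminium signal flag at the +y end of the station, a 36 mm tall stem with a 20 mm disc, pivoting 6 mm above the deck, 130 mm to +y of the station's origin. 0 = standing upright (no key is down); about 0.8 rad = leaning over to the station's +x (a key is latched). It follows the keys by itself: any key that is down lays it over.
- lug: loose brass drum lug, a waisted turned post standing upright, 22 mm diameter, 40 mm high, 60 g; origin at the centre of its underside
- square: loose flat engineer's square lying on the bench: dark stock 20 x 70 x 18 mm with its origin under its middle, steel blade 90 mm long pointing to its +x; 180 g
- drum_key: loose steel T-shaped drum key lying flat, 12 mm thick, 52 mm across the T (along its x), shank reaching 35 mm to its +y; origin under the crossing; 50 g

How it is judged:
By the outcome, as a careful person would: the job done as asked, in the order asked, and still so for the second after the job is handed in, with the robot touching nothing.
It also fails if it takes over 45 s, if anything falls off the work surface, if the arm or the gripper's body presses on something with over 40 N, if the wrist force passes 120 N, or if a joint passes its speed limit or range.

ROBOT

A 7-joint arm with a two-finger parallel gripper is mounted at the origin on the work surface. World frame = base frame: x ahead of the robot, y to its left, z up, the work surface at z = 0. Lengths are in mm, angles in rad, forces in N, time in s.
With the tool pointing down it reaches from about 425 to 825 mm from the base axis. Payload 3.6 kg.
Tool frame: the origin (TCP) lies midway between the tips of the shut fingers; the grasp point (between the pads) lies 19 mm behind it (ctrl.grip_point_offset is the z of the grasp point in the tool frame, in mm); z points along the fingers, y is the direction in which the jaws open and shut (so a half turn about z gives the same grasp; the last joint's range is limited). The gripper opens to 85 mm and grips with 20 to 120 N. Pads are 22 mm wide; open, the fingers measure 114 mm over their backs; the gripper's body (76 mm by 85 mm) begins 54 mm behind the grasp point. The pads swing forward as they close: fully open they stand 13 mm farther back than shut.
Start: joints at [-1.177, 0.615, -0.013, 1.423, 0.008, 1.103, -0.04], TCP at [265.484, 593.28, 231.297] pointing down, gripper open.
Joint ranges: [-3.12, 3.12], [-0.3, 2.06], [-1.34, 1.32], [0.26, 2.42], [-1.36, 4.5], [0.01, 1.98], [-2.84, 2.84]. Speed limits (rad/s): [2.79, 2.79, 3.14, 3.14, 3.14, 3.14, 3.14].

INTERFACE

Orientations are given as a 3x3 rotation matrix whose columns are the frame's x, y, z axes.
In Python, from rig import ctrl gives the robot as it stands. The module is installed in compiled form; this text tells all that it offers. Calls block until the motion is done:
- ctrl.reach(position, orientation): joint-space move of the TCP to a pose.
- ctrl.move_linear(position, max_speed=150, attitude=None): straight line of the TCP; attitude=None keeps the orientation; max_speed is the mean speed in mm/s.
- ctrl.goto_joints(angles): joint-space move.
- ctrl.move_gripper(opening, f_grip=None): finger opening in mm; f_grip is the grip in N (None keeps the last); returns when the fingers have stopped.
- ctrl.sleep(seconds).
- ctrl.inverse_kinematics(position, orientation): joint angles nearest the present ones, or None.
- ctrl.get_state(): the state.
- ctrl.get_image(name): name is "side" or "top"; returns a dict with "pixels" (384x512x3 uint8, red, green, blue), "fx", "fy", "cx", "cy" (pixels), "T" (4x4, takes a point from camera to world coordinates). Camera axes: x right, y down, z forward; pixel columns grow to the right and rows downward; lengths in mm; the calibration is good to about 2 mm. A picture is of the moment at which its call begins. There is no depth.
A pose or a line that the arm cannot do raises ctrl.MotionError and nothing moves.
- ctrl.sign_off(): hands the job in, once; it reports no verdict.
The state is a dict: "clock": time; "joint_pos": joint angles; "qvel": joint speeds; "joint_efforts": joint torques, N m; "eef_pos": TCP position; "tool_rot": TCP orientation; "ft_force": force on the tool from outside, world axes, zero at the start; "moment": the same for the moment, N m; "gripper_width": finger opening in mm.
Only numpy, scipy, OpenCV 4.12 (cv2) and the standard library are available. Lean on these libraries where they do the work, as an engineer would, in place of code of your own. Each camera call takes 0.05 s, during which the arm holds its last target.

## Working session

There is one attempt and no reset: what is moved stays moved. The work goes in short steps, each a Python script; the robot and the scene stay as the last script left them, time stands still between calls to the robot, and variables do not carry over. Pictures are saved under pics/ and viewed, and the job is handed in when it is done.

```bash
mkdir -p pics; python3 - <<'E'
from rig import ctrl
import cv2,numpy as np,pickle
d={}
for n in("side","top"):
    im=ctrl.get_image(n); d[n]=im
    cv2.imwrite(f"pics/{n}0.png",im["pixels"][...,::-1])
    print(n,im["fx"],im["cx"],im["cy"]);print(np.round(im["T"],3))
pickle.dump(d,open("d0.pkl","wb"))
s=ctrl.get_state();print(s["clock"],s["ft_force"],np.round(s["tool_rot"],3),s["gripper_width"])
E
```

```text
side 440.2784879701763 256.75814433621383 190.54530669544403
[[-9.39000e-01 -2.55000e-01  2.31000e-01  3.78048e+02]
 [-3.44000e-01  6.89000e-01 -6.38000e-01  5.01371e+02]
 [ 4.00000e-03 -6.79000e-01 -7.34000e-01  5.55334e+02]
 [ 0.00000e+00  0.00000e+00  0.00000e+00  1.00000e+00]]
top 482.3757855475336 260.0727123693423 193.89617280394606
[[ 1.00000e-03 -9.95000e-01  9.70000e-02  4.49902e+02]
 [-1.00000e+00 -0.00000e+00  9.00000e-03  8.80100e+01]
 [-9.00000e-03 -9.70000e-02 -9.95000e-01  9.49691e+02]
 [ 0.00000e+00  0.00000e+00  0.00000e+00  1.00000e+00]]
0.1 [-0.0327806   0.00135674 -0.48338087] [[-0.913  0.408 -0.001]
 [ 0.408  0.913 -0.002]
 [-0.    -0.002 -1.   ]] 85.39617196294022
```

View pics/side0.png

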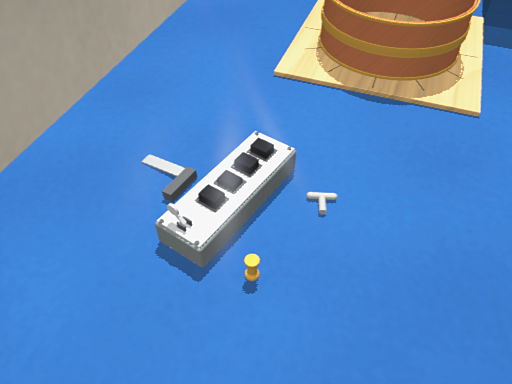

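View pics/top0.png

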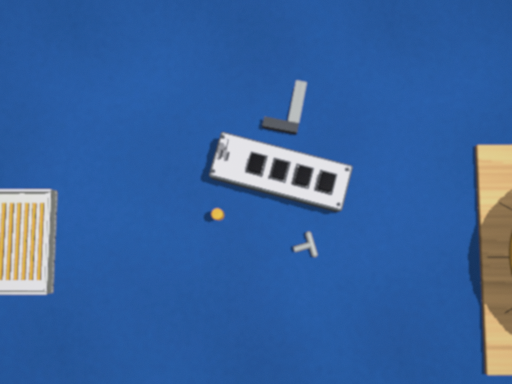

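The side view has the flag at (180,215) and keys at (212,196), (230,181), (246,163) and (262,147); key 2 looks lower and greyer. In the top view the deck spans about (210,135) to (350,210), with the flag at the left end. Next I'll measure the deck and keys and zoom in.

```bash
cat > h.py <<'E'
import numpy as np,cv2,pickle
def ray(im,u,v,z):
    T=im["T"];d=T[:3,:3]@np.array([(u-im["cx"])/im["fx"],(v-im["cy"])/im["fy"],1.]);o=T[:3,3]
    return o+d*(z-o[2])/d[2]
def proj(im,p):
    T=im["T"];c=T[:3,:3].T@(np.array(p)-T[:3,3]);return np.array([c[0]/c[2]*im["fx"]+im["cx"],c[1]/c[2]*im["fy"]+im["cy"]])
E
python3 - <<'E'
from h import *
d=pickle.load(open("d0.pkl","rb"))
for n,(x0,y0,x1,y1) in {"side":(140,120,310,270),"top":(200,70,360,260)}.items():
    im=d[n];p=im["pixels"];g=p.astype(int)
    sub=p[y0:y1,x0:x1]
    cv2.imwrite(f"pics/z_{n}.png",cv2.resize(sub[...,::-1],None,fx=4 if n=="side" else 3,fy=4 if n=="side" else 3,interpolation=cv2.INTER_CUBIC))
    blk=((g.max(2)<75)).astype(np.uint8)
    blk[:y0]=0;blk[y1:]=0;blk[:,:x0]=0;blk[:,x1:]=0
    nn,l,st,ce=cv2.connectedComponentsWithStats(blk)
    for i in range(1,nn):
        if st[i,4]>60: print(n,st[i],ce[i].round(1),ray(im,*ce[i],66).round(1), ray(im,*ce[i],61).round(1))
im=d["top"];g=im["pixels"].astype(int)
w=((g[...,0]>140)).astype(np.uint8);w[:125]=0;w[220:]=0;w[:,:200]=0;w[:,360:]=0
w=cv2.morphologyEx(w,cv2.MORPH_OPEN,np.ones((3,3)))
cs,_=cv2.findContours(w,cv2.RETR_EXTERNAL,cv2.CHAIN_APPROX_NONE);c=max(cs,key=cv2.contourArea)
r=cv2.minAreaRect(c);print(r)
B=np.array([ray(im,*q,50)[:2] for q in cv2.boxPoints(r)]);print(B.round(1),np.linalg.norm(B-np.roll(B,1,0),axis=1),B.mean(0))
E
```

```text
side [250 138  23  22 290] [260.9 148.6] [558.2 -15.5  66. ] [560.  -20.8  61. ]
side [244 155  15  20 158] [251.3 165.3] [559.2  27.4  66. ] [561.1  22.5  61. ]
side [164 172  33  29 213] [180.7 187.8] [642.5 110.7  66. ] [645.2 106.7  61. ]
side [199 185  15  23 170] [205.3 197. ] [599.6 114.9  66. ] [601.8 111.   61. ]
top [263 126  33   8  81] [278.7 129.7] [656.1  61.8  66. ] [657.2  61.7  61. ]
top [247 154  18  20 258] [255.4 163.4] [592.5 105.1  66. ] [593.3 105.2  61. ]
top [271 160  17  20 238] [278.9 169.4] [581.3  61.6  66. ] [582.1  61.5  61. ]
top [294 166  18  20 256] [302.3 175.7] [569.5  18.4  66. ] [570.1  18.   61. ]
top [317 172  18  20 263] [325.6 181.7] [558.4 -24.4  66. ] [559. -25.  61.]
top [212 178 125  34 195] [274.2 194.5] [534.7  70.3  66. ] [535.2  70.2  61. ]
((280.9031677246094, 170.41510009765625), (135.1326904296875, 44.43002700805664), 14.676392555236816)
[[573.4 191. ]
 [655.8 170.5]
 [590.  -76.2]
 [509.  -53.8]] [253.16239253  84.83413299 255.31939056  84.02955034] [582.05846265  57.87515627]
```

View pics/z_side.png

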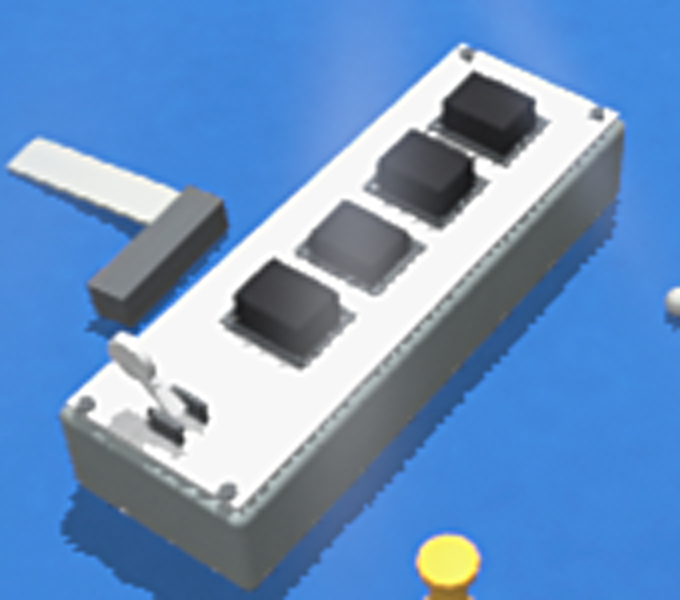

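View pics/z_top.png

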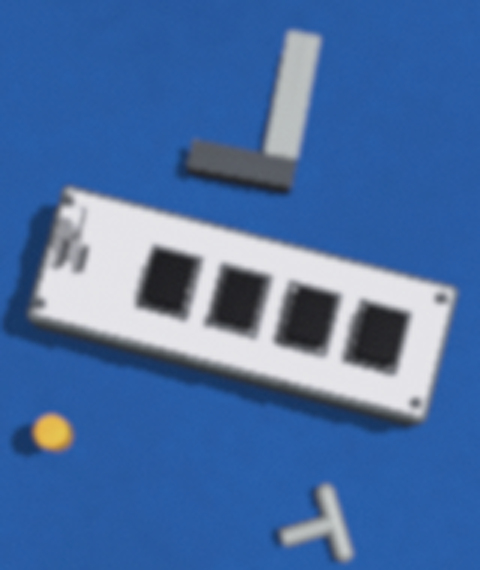

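The deck and key fits agree on the station's yaw. Key 2 shows the shortest sides, so it's probably the latched one. I'll confirm with shallow taps using the shut fingers: key 3 as a free reference, then key 2.

```bash
cat >> h.py <<'E'
K={1:(592.5,105.1),2:(581.3,61.6),3:(569.8,18.4),4:(558.4,-24.4)}
ey=np.array(K[1])-np.array(K[4]);ey/=np.linalg.norm(ey);ex=np.array([ey[1],-ey[0]])
def rot(s):
    y=np.array([*(s*ex),0.]);z=np.array([0,0,-1.]);return np.column_stack([np.cross(y,z),y,z])
E
python3 - <<'E'
from h import *
from rig import ctrl
ctrl.move_gripper(0)
q0=np.array(ctrl.get_state()["joint_pos"])
best=None
for s in(1,-1):
    q=ctrl.inverse_kinematics([*K[3],110],rot(s))
    if q is not None:
        c=np.abs(np.array(q)-q0).max();print(s,np.round(q,2))
        if best is None or c<best[0]: best=(c,s)
s=best[1];R=rot(s);print("s",s)
ctrl.reach([*K[3],150],R)
for k in(3,2):
    ctrl.move_linear([*K[k],80]);ctrl.sleep(.3)
    b=ctrl.get_state()["ft_force"][2]
    for z in(68,66,65,64,63):
        ctrl.move_linear([*K[k],z],max_speed=20);ctrl.sleep(.2)
        st=ctrl.get_state();f=st["ft_force"]-0
        print(k,z,np.round(st["eef_pos"],2),"fz",round(f[2]-b,2))
        if f[2]-b>4.2: break
    ctrl.move_linear([*K[k],80],max_speed=60)
print(ctrl.get_state()["clock"])
im=ctrl.get_image("side");cv2.imwrite("pics/s1.png",cv2.resize(im["pixels"][100:280,120:330,::-1],None,fx=3,fy=3))
E
```

```text
1 [-0.31  0.66  0.38  1.8  -0.34  0.74 -0.  ]
-1 [ 0.19  0.67 -0.41  1.79  0.36  0.76  2.47]
s 1
3 68 [569.9   18.38  68.12] fz -0.2
3 66 [570.15  18.36  66.15] fz 0.24
3 65 [570.12  18.34  65.14] fz 0.86
3 64 [570.09  18.37  64.11] fz 0.49
3 63 [570.07  18.37  63.11] fz 2.95
2 68 [581.4   61.6   68.15] fz 0.37
2 66 [581.34  61.59  66.02] fz -0.54
2 65 [581.32  61.59  65.01] fz 0.08
2 64 [581.33  61.6   64.02] fz -0.05
2 63 [581.29  61.6   62.98] fz 0.19
11.2333
```

View pics/s1.png

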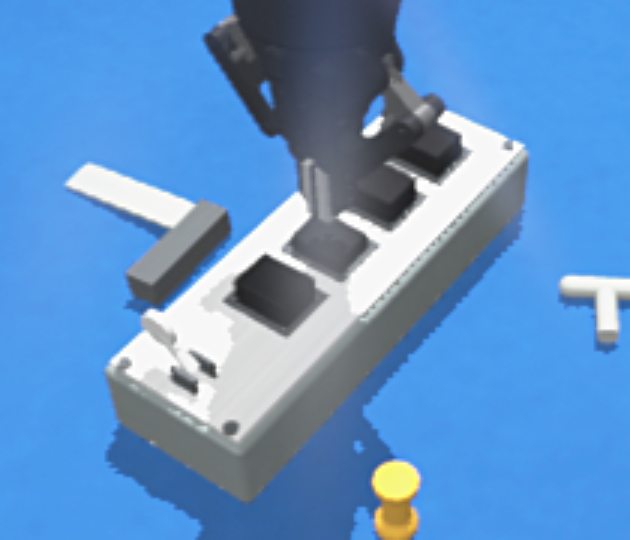

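The images and taps agree: at 63 mm key 3 pushes back with 3 N, while key 2 gives nothing, so its top is lower. I'm pressing key 2 in steps. It should be firm at about 61–60 mm, and I'll stop at the bottom or on force.

```bash
python3 - <<'E'
from h import *
from rig import ctrl
k=2
def fz():
    v=[]
    for _ in range(5):
        ctrl.sleep(.03);v.append(ctrl.get_state()["ft_force"][2])
    return np.mean(v)
b=fz()
ctrl.move_linear([*K[k],63],max_speed=60)
for z in(61.5,60.5,59.5,58.5,57.5,56.8,56.2,55.6):
    ctrl.move_linear([*K[k],z],max_speed=20)
    f=fz()-b;e=ctrl.get_state()["eef_pos"];print(z,np.round(e,2),"fz",round(f,2))
    if z==60.5 and f<1.0: print("not firm yet")
    if f>12: break
ctrl.move_linear([*K[k],80],max_speed=60)
ctrl.move_linear([*K[k],180],max_speed=120);ctrl.sleep(.3)
print(ctrl.get_state()["clock"])
for n,(x0,y0,x1,y1) in {"side":(120,100,330,280),"top":(200,70,360,260)}.items():
    im=ctrl.get_image(n);cv2.imwrite(f"pics/{n}2.png",cv2.resize(im["pixels"][y0:y1,x0:x1,::-1],None,fx=3,fy=3))
E
```

```text
61.5 [581.25  61.64  61.56] fz 0.32
60.5 [581.45  61.63  61.03] fz 5.46
59.5 [581.45  61.63  60.02] fz 6.28
58.5 [581.45  61.64  59.17] fz 7.1
57.5 [581.45  61.64  58.27] fz 7.57
56.8 [581.47  61.65  57.65] fz 7.76
56.2 [581.43  61.64  57.13] fz 8.85
55.6 [581.49  61.64  57.12] fz 11.82
17.0583
```

View pics/side2.png

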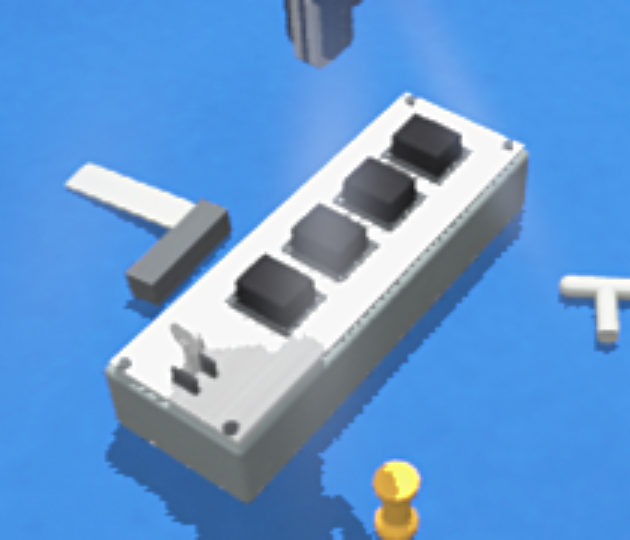

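View pics/top2.png

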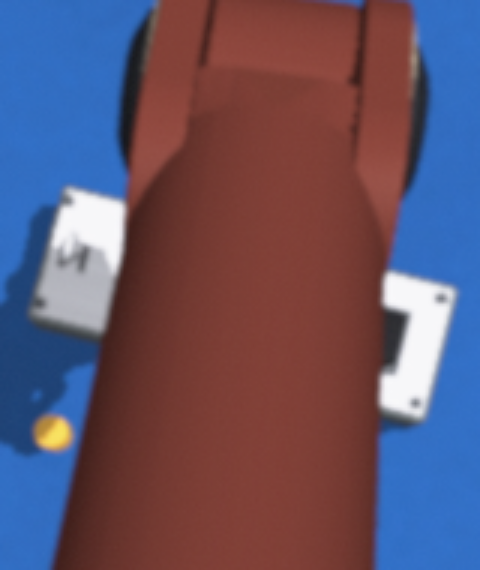

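Key 2 has sprung up level with the others, and the flag in the side crop has moved from leaning at (155,325) to about (187,335). I'll check the upright flag against its predicted projection.

```bash
python3 - <<'E'
from h import *
from rig import ctrl
im=ctrl.get_image("side")
o=np.mean([K[i] for i in K],axis=0);b=o+130*ey
for a in(0,.2,.4,.8):
    t=[*(b+ex*36*np.sin(a)),56+36*np.cos(a)]
    print(a,"tip crop4x",((proj(im,t)-[150,190])*8).round(0),"base",((proj(im,[*b,56])-[150,190])*8).round(0))
v=cv2.resize(im["pixels"][190:250,150:230,::-1],None,fx=8,fy=8,interpolation=cv2.INTER_CUBIC)
cv2.imwrite("pics/flag.png",v);print(ctrl.get_state()["clock"])
E
```

```text
0 tip crop4x [259. 148.] base [283. 278.]
0.2 tip crop4x [228. 133.] base [283. 278.]
0.4 tip crop4x [200. 123.] base [283. 278.]
0.8 tip crop4x [156. 124.] base [283. 278.]
17.2083
```

View pics/flag.png

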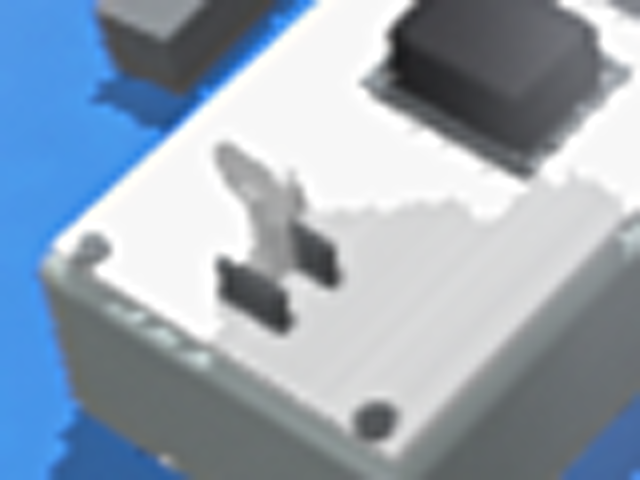

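The disc centre is at about (258,170), against a predicted 266,185 for upright and about (190,165) for leaning, so it fits upright. I'll move the arm clear for an unshadowed final look, including whether the loose things moved.

```bash
python3 - <<'E'
from h import *
from rig import ctrl
ctrl.goto_joints([-1.177,0.615,-0.013,1.423,0.008,1.103,-0.04])
d=pickle.load(open("d0.pkl","rb"));out=[]
for n in("side","top"):
    im=ctrl.get_image(n);df=np.abs(im["pixels"].astype(int)-d[n]["pixels"].astype(int)).max(2)>25
    nn,l,st,ce=cv2.connectedComponentsWithStats(df.astype(np.uint8),connectivity=8)
    print(n,[(st[i].tolist()) for i in range(1,nn) if st[i,4]>4])
    c=im["pixels"][190:250,150:230] if n=="side" else im["pixels"][125:185,200:280]
    out.append(cv2.resize(c[...,::-1],None,fx=5,fy=5,interpolation=cv2.INTER_CUBIC))
    cv2.imwrite("pics/fin.png",np.hstack(out))
print(ctrl.get_state()["clock"])
E
```

```text
side [[216, 167, 27, 12, 88], [223, 189, 5, 2, 7], [227, 192, 6, 3, 9], [167, 202, 21, 26, 224], [166, 222, 21, 17, 119], [169, 231, 3, 2, 5], [169, 264, 5, 2, 7], [175, 267, 12, 8, 45]]
top [[217, 139, 12, 20, 127], [213, 153, 5, 9, 29], [202, 160, 5, 9, 31], [267, 171, 4, 7, 18]]
19.525
```

View pics/fin.png

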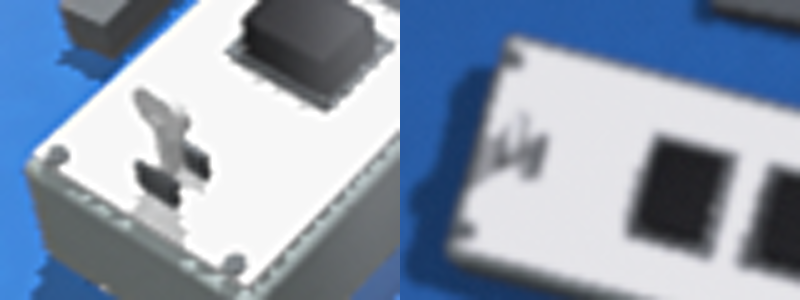

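The only differences from the start pictures are key 2, the flag and their shadows. The flag stands upright (disc on its stem between the brackets, left half at (150,105)), and the loose things haven't changed. I'm handing in.

```bash
python3 -c "
from rig import ctrl
ctrl.sign_off()"
```

```text
the job is handed in; nothing more can be done
```

Key 2 was the latched key. I pressed it down to its stop, it sprang back up, and the flag now stands upright. I handed the job in at about 19.5 s on the robot's clock.

- **Finding it:** Key 2 looked lower in the side picture. In light taps to 3 mm, key 3 pushed back with about 3 N while key 2 gave no force. Key 2 then proved firm, at about 5.5 N around 5 mm down. I did not tap keys 1 and 4.
- **Pressing it:** The press ended on the bottom stop at about 12 N, 9 mm below the key's free height.
- **Last checks:** With the arm moved clear, the only changes from the starting pictures are key 2 raised, the flag raised, and their shadows. The square, lug and drum key show no change, and the other keys look level.
- **Less certain:** The disc is white on a white deck, so only part of it shows in the pictures. Its position fits upright and not the 0.8 rad lean. The flag standing up also means no key is left down.

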